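Shim the patient monitor's tilting dock and hold the wedge

TASK

Pick up the wedge by its grip block, lay it flat on the desk in front of the monitor's tilting dock and push it thin end first, straight in under the front lip, until the lip just lifts off the dock's base: 2 to 6 mm, about 4 mm, and no more. Keep the hand off the dock and monitor, and leave the other things on the desk where they are. Finish while still gripping the wedge and holding it there, motionless, so that a colleague can tighten the hinge screws.

Things in the scene. Friction and masses are not known exactly. Their poses are not given: they have to be found in the camera images.
- dock: Aluminium base of the monitor dock, fixed. Origin on the desk; x points to the dock's rear, so screen and lip face -x. Base plate 190 wide (y), 14 high, from x -45 to +110. A hinged steel cradle plate lies on it, front edge at x -130: its front 85 is the lip, which overhangs bare desk. On the cradle stands the white monitor, 165 wide, from x -35 to +60, up to 210 high.
- cradle (a joint): Tilt of the cradle with the monitor about its rear hinge (dock x +90, z 18), rad. 0: resting on the base; grows as the lip is raised; gravity closes it. The lip's edge is 220 mm from the hinge, so 0.01 is 2.2 mm of lift. Lifting takes about 2 to 5 N at the lip, or some 3 to 10 N of push on the wedge.
- lip_edge (a point): Middle of the lower front edge of the steel lip (170 wide, 8 thick), 14 mm above the desk at rest: the wedge goes under here. Moves with the cradle; x axis points to the dock's rear, y along the edge.
- wedge: Grey plastic wedge, loose, 130 long (x), 32 wide, 0.12 kg, lying flat. Origin: centre of the underside; thin nose at x +65. Ramp from 4 high at the nose to 26.5 at x -25 (1 in 4); behind it the upright grip block. Flat on the desk it touches the lip when the nose is 40 past the lip's edge; each further 4 mm lifts the lip 1 mm; the nose meets the base at 85.
- wedge_grip (a point): Centre of the wedge's grip block (40 along the wedge, 32 across, 50 high), 25 above the underside, 110 behind the nose. Axes as the wedge's. Grip it from above across its 32 mm width.
- wedge_nose (a point): Lower edge of the wedge's thin nose, in the middle. Axes as the wedge's.
- spacer_mid (a point): Centre of a plain flat grey block, 100 x 36 x 22, lying on the desk; not needed, leave it.
- jar: White test-strip jar with black lid, 48 diameter, 95 high, origin under its centre; leave it.
- sanitiser: White pump bottle, 66 diameter, 210 high, origin under its centre; leave it.

How it is judged:
By the outcome, as a careful person would: the job done as asked, in the order asked, and still so for the second after the job is handed in, while the arm keeps its last pose, push and grip.
It also fails if it takes over 38 s, if anything falls off the work surface, if the arm or the gripper's body presses on something with over 40 N, if the wrist force passes 120 N, or if a joint passes its speed limit or range.

ROBOT

A 7-joint arm with a two-finger parallel gripper is mounted at the origin on the work surface. World frame = base frame: x ahead of the robot, y to its left, z up, the work surface at z = 0. Lengths are in m, angles in rad, forces in N, time in s.
With the tool pointing down it reaches from about 0.35 to 0.9 m from the base axis. Payload 19.9 kg.
Tool frame: the origin (TCP) lies between the finger pads; the fingertips stand 19 mm ahead of it and the grasp point (between the pads) is the TCP; z points along the fingers, y is the line along which they close (so a half turn about z gives the same grasp; the last joint's range is limited). The gripper opens to 94 mm and grips with 3 to 60 N. Pads are 16 mm wide; open, the fingers measure 119 mm over their backs; the gripper's body (75 mm by 177 mm) begins 78 mm behind the grasp point.
Start: joints at [-1.246, 0.417, -0.01, 1.614, 0.005, 1.111, -0.053], TCP at [0.224, 0.584, 0.224] pointing down, gripper open.
Joint ranges: [-2.81, 2.81], [-0.39, 2.02], [-1.27, 1.25], [0.06, 2.57], [-1.19, 4.33], [0.19, 2], [-2.82, 2.82]. Speed limits (rad/s): [1.89, 1.89, 2.39, 2.39, 3.01, 3.01, 3.01].

INTERFACE

Orientations are given as a 3x3 rotation matrix whose columns are the frame's x, y, z axes.
In Python, from rig import robot gives the robot as it stands. Calls block until the motion is done:
- robot.move_ptp(position, orientation): joint-space move of the TCP to a pose.
- robot.move_linear(position, velocity=0.15, frame=None, threshold=None): straight line of the TCP; frame=None keeps the orientation; velocity is the mean speed in m/s. With threshold (N) it stops when the force on the tool has changed by that much, and returns True; else False.
- robot.goto_joints(angles): joint-space move.
- robot.gripper_to(opening): finger opening in m; the grip force is fixed at half the most; returns when the fingers have stopped.
- robot.pause(seconds).
- robot.ik(position, orientation): joint angles nearest the present ones, or None.
- robot.get_state(): the state.
- robot.grab_frame(name): name is "scene" or "side" or "wrist"; returns the picture (420x560x3 uint8, red, green, blue); there is no depth.
- robot.camera_info(name): a dict with "fx", "fy", "cx", "cy" (pixels), "rvec" (rotation vector, rad) and "tvec" (3), from world to camera coordinates, as OpenCV has them. Camera axes: x right, y down, z forward; pixel columns grow to the right and rows downward; lengths in m; the calibration is good to about 2 mm. A picture is of the moment at which its call begins: read the wrist's pose just before it. camera_info takes no time and is no camera call; for the wrist camera it gives the pose at the moment of the call.
A pose or a line that the arm cannot do raises robot.PlanningError and nothing moves.
- robot.sign_off(): hands the job in; it is judged then, once.
The state is a dict: "time": time; "qpos": joint angles; "joint_vel": joint speeds; "effort": joint torques, N m; "ee_pos": TCP position; "tool_rot": TCP orientation; "force": force on the tool from outside, world axes, zero at the start; "moment": the same for the moment, N m; "opening": finger opening in m; "grasp_force": force on a finger pad.
Only numpy, scipy, OpenCV 4.12 (cv2) and the standard library are available. Lean on these libraries where they do the work, as an engineer would, in place of code of your own. Each camera call takes 0.05 s, during which the arm holds its last target. There are 200 camera calls.

## Working session

There is one attempt and no reset: what is moved stays moved. The work goes in short steps, each a Python script; the robot and the scene stay as the last script left them, time stands still between calls to the robot, and variables do not carry over. Pictures are saved under pics/ and viewed, at most 10 in all, crops included, and the job is handed in when it is done.

```bash
mkdir -p pics; ls; cat > h.py <<'E'
import numpy as np, cv2
from rig import robot
def save(n,f,crop=None,s=1):
    im=robot.grab_frame(n)[:,:,::-1]
    cv2.imwrite(f'pics/{f}_raw.png',im)
    if crop: im=im[crop[1]:crop[3],crop[0]:crop[2]]
    cv2.imwrite(f'pics/{f}.png',cv2.resize(im,None,fx=s,fy=s,interpolation=cv2.INTER_CUBIC))
def ray(ci,uv,z):
    R=cv2.Rodrigues(np.array(ci['rvec'],float))[0];t=np.array(ci['tvec'],float).ravel()
    c=-R.T@t;d=R.T@np.array([(uv[0]-ci['cx'])/ci['fx'],(uv[1]-ci['cy'])/ci['fy'],1])
    return c+d*(z-c[2])/d[2]
def proj(ci,p):
    K=np.array([[ci['fx'],0,ci['cx']],[0,ci['fy'],ci['cy']],[0,0,1]])
    return cv2.projectPoints(np.array(p,float).reshape(-1,3),np.array(ci['rvec'],float),np.array(ci['tvec'],float),K,None)[0].reshape(-1,2)
E
python3 - <<'E'
from h import *
for n in('scene','side'):
    save(n,n+'0',None,1.4); ci=robot.camera_info(n)
    R=cv2.Rodrigues(np.array(ci['rvec'],float))[0]; print(n,ci,(-R.T@np.array(ci['tvec']).ravel()).round(3))
print(robot.get_state()['time'])
E
```

```text
pics
scene {'fx': 401.9524787240311, 'fy': 401.9524787240311, 'cx': 283.5636753145924, 'cy': 214.05563901930785, 'rvec': array([ 1.85395269,  1.64698539, -0.65240532]), 'tvec': array([-0.14761548, -0.39649759,  1.64464375])} [ 1.434 -0.04   0.909]
side {'fx': 415.92111390337664, 'fy': 415.92111390337664, 'cx': 277.10649510012684, 'cy': 210.057274888014, 'rvec': array([ 2.03819673, -1.26973784,  0.57404817]), 'tvec': array([-0.20698571,  0.43368222,  0.54401022])} [-0.006 -0.216  0.693]
0.1
```

View pics/scene0.png

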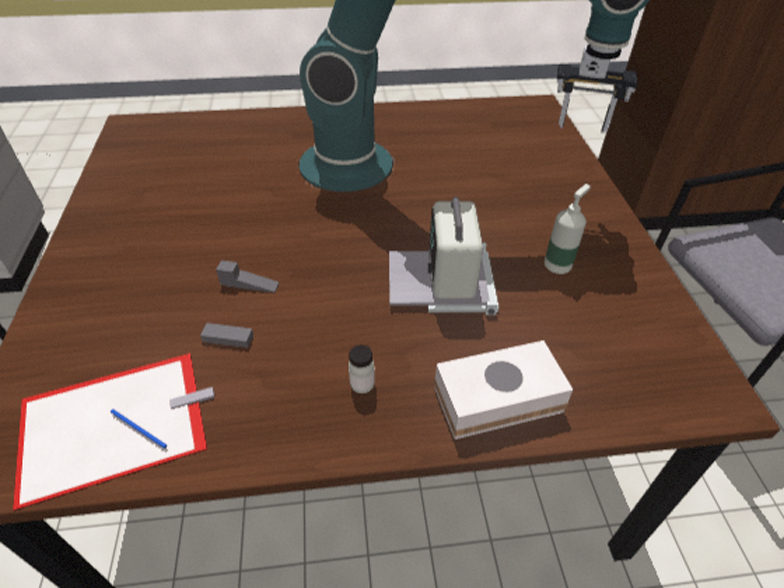

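View pics/side0.png

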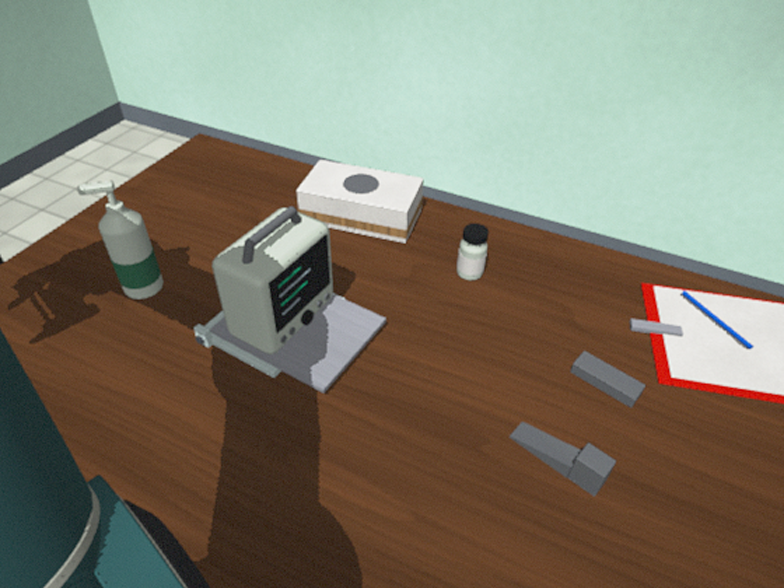

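The scene picture shows the lip at (390,250)-(390,305), pointing left (-y). The wedge is at (220-277, 265-290) with its nose to the right. I'll enlarge both views.

```bash
python3 - <<'E'
import cv2
a=cv2.imread('pics/scene0_raw.png');b=cv2.imread('pics/side0_raw.png')
r=lambda im,s:cv2.resize(im,None,fx=s,fy=s,interpolation=cv2.INTER_CUBIC)
cv2.imwrite('pics/s1.png',r(a[160:250,145:365],3.6))
cv2.imwrite('pics/d1.png',r(b[200:360,130:450],2.5))
E
```

```text
(no output)
```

View pics/s1.png

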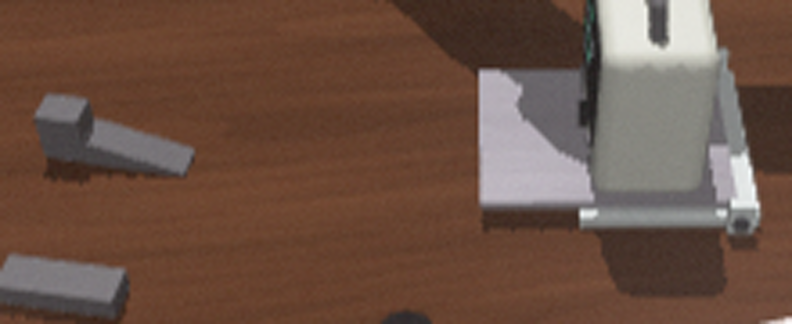

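View pics/d1.png

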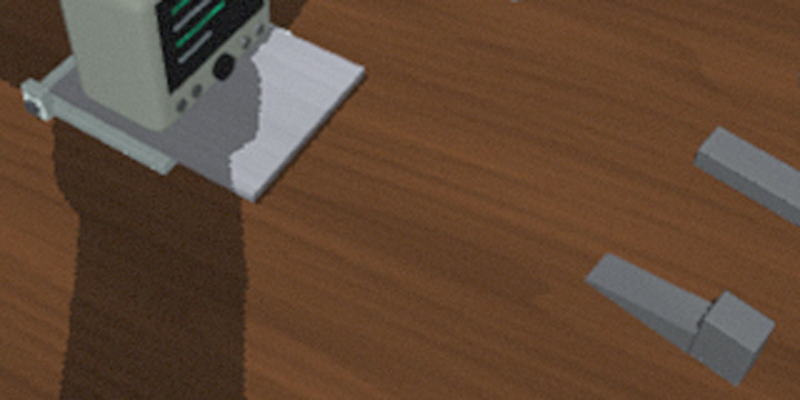

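Scene crop: lip front top corners at (479,69) and (481,206), wedge nose at (194,149)/(185,172), grip block top at (50,95),(90,97),(84,124),(38,121). Side crop: lip corners at (364,67) and (255,192), nose at (607,254)/(586,278), grip block top near (727,291),(774,324).

```bash
python3 - <<'E'
from h import *
from scipy.optimize import least_squares
S,D=robot.camera_info('scene'),robot.camera_info('side')
s=lambda u,v:(145+u/3.6-.36,160+v/3.6-.36); d=lambda u,v:(130+u/2.5-.3,200+v/2.5-.3)
print('lip scene',ray(S,s(479,69),.022),ray(S,s(481,206),.022))
print('lip side',ray(D,d(364,67),.022),ray(D,d(255,192),.022))
print('hinge-ish base corner scene',ray(S,s(581,212),.014),'side',ray(D,d(167,165),.014))
print('grip top scene',[ray(S,s(*p),.05)[:2].round(4) for p in((50,95),(90,97),(84,124),(38,121))])
print('nose scene',[ray(S,s(*p),.004)[:2].round(4) for p in((194,149),(185,172))])
print('grip top side',[ray(D,d(*p),.05)[:2].round(4) for p in((727,291),(774,324),(702,319))])
print('nose side',[ray(D,d(*p),.004)[:2].round(4) for p in((607,254),(586,278))])
print('spacer scene',[ray(S,s(*p),.022)[:2].round(4) for p in((12,254),(127,268),(113,303))])
E
```

```text
lip scene [0.41947231 0.07673867 0.022     ] [0.59473213 0.05855319 0.022     ]
lip side [0.59193234 0.05931172 0.022     ] [0.42613852 0.07630452 0.022     ]
hinge-ish base corner scene [0.60362712 0.14327563 0.014     ] side [0.42289379 0.15894163 0.014     ]
grip top scene [array([ 0.4451, -0.3061]), array([ 0.4516, -0.2711]), array([ 0.4862, -0.2737]), array([ 0.478 , -0.3133])]
nose scene [array([ 0.4792, -0.1865]), array([ 0.5077, -0.1937])]
grip top side [array([ 0.4824, -0.2818]), array([ 0.4703, -0.3169]), array([ 0.4517, -0.2706])]
nose side [array([ 0.5088, -0.1941]), array([ 0.4801, -0.1857])]
spacer scene [array([ 0.606 , -0.3278]), array([ 0.6318, -0.2342]), array([ 0.6678, -0.2431])]
```

Both views agree: the lip middle is at (0.508, 0.068), with a measured edge length of 171 mm against the true 170 mm, and the dock yaw is about 84.1°. The wedge grip is at (0.4635, -0.292) and its yaw is about 74°. I'll move up and over the monitor, then take a close look.

```bash
cat >> h.py <<'E'
def ori(yaw):  # tool down, tool x along wedge x
    c,s=np.cos(yaw),np.sin(yaw); return np.array([[c,s,0],[s,-c,0],[0,0,-1.]])
E
python3 - <<'E'
from h import *
yaw=np.radians(74)
st=robot.get_state(); p=st['ee_pos'].copy() if hasattr(st['ee_pos'],'copy') else np.array(st['ee_pos'])
robot.move_linear([p[0],p[1],0.40],velocity=0.3)
for y in(yaw,yaw+np.pi):
    q=robot.ik([0.4635,-0.292,0.40],ori(y)); print(q)
q=[(np.abs(np.array(robot.ik([.4635,-.292,.40],ori(y)))-robot.get_state()['qpos']).max(),y) for y in(yaw,yaw+np.pi) if robot.ik([.4635,-.292,.40],ori(y)) is not None]
y=min(q)[1]; print(min(q), robot.get_state()['time'])
robot.move_ptp([.4635,-.292,.40],ori(y))
robot.move_linear([.4635,-.292,.17],velocity=0.2)
st=robot.get_state();print(st['time'],st['ee_pos'],st['qpos'],st['opening'])
ci=robot.camera_info('wrist'); save('wrist','w1',None,1.4)
print(proj(ci,[[.4635,-.292,.05],[.4939,-.19,.004]])*1.4)
np.save('ciw1.npy',ci,allow_pickle=True)
E
```

```text
[-0.23356709  0.22051914  0.89559975  1.57634359 -0.17336027  1.42818134
  0.39567329]
[-0.36225077  0.26818596  1.08408363  1.57912242 -0.23853353  1.43844777
 -2.68213652]
(np.float64(1.0178371722379063), np.float64(1.2915436464758039)) 0.8333
5.3083 [ 0.46386576 -0.29225744  0.17084236] [-0.11819855  0.43807256  0.79332961  1.88047439 -0.3740099   0.97604702
  0.56241727] 0.0937692187410557
[[392.77942898 290.76505266]
 [394.48980157 114.10163299]]
```

View pics/w1.png

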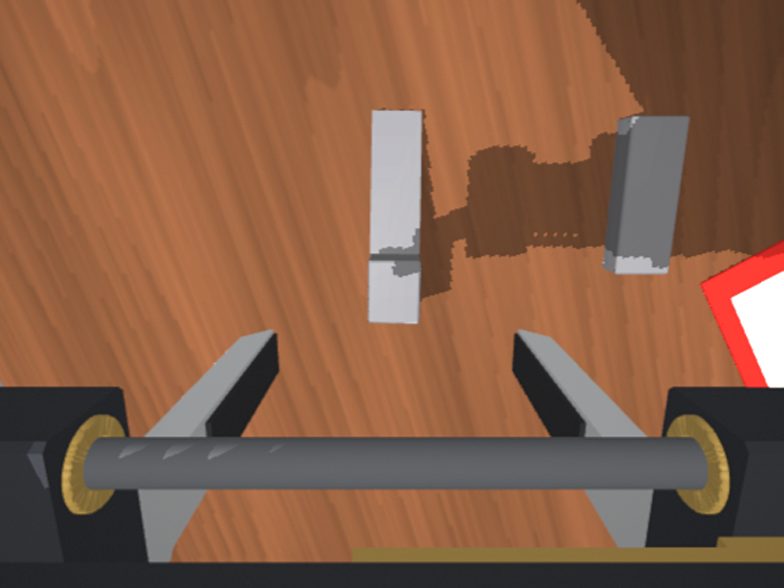

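The wrist view has the grip top at (368-421, 260-323), centre (394.5,291.5), and the nose edge middle at (398,110). That's within about 2 mm of my prediction. I'll refine the pose and grasp, then lift and look.

```bash
python3 - <<'E'
from h import *
ci=np.load('ciw1.npy',allow_pickle=True).item()
g=ray(ci,np.array([394.5,291.5])/1.4,.05);n=ray(ci,np.array([398,110])/1.4,.004)
v=(n-g)[:2];yaw=np.arctan2(v[1],v[0]);print(g,n,np.linalg.norm(v),np.degrees(yaw))
assert abs(np.linalg.norm(v)-.11)<.006 and abs(np.degrees(yaw)-74)<4
robot.move_linear([g[0],g[1],.06],velocity=.15,frame=ori(yaw))
print(robot.move_linear([g[0],g[1],.027],velocity=.06,threshold=8))
robot.gripper_to(0.0)
st=robot.get_state();print(st['time'],st['ee_pos'],st['opening'],st['grasp_force'],st['force'])
robot.move_linear([g[0],g[1],.06],velocity=.1)
# dock frame: lip middle, yaw
L=np.array([.5081,.0677]);dy=np.radians(84.1);ux=np.array([np.cos(dy),np.sin(dy)])
p=L-ux*(.110+.035)
robot.move_linear([p[0],p[1],.06],velocity=.12,frame=ori(dy))
robot.move_linear([p[0],p[1],.033],velocity=.06)
hit=robot.move_linear([p[0],p[1],.022],velocity=.02,threshold=4)
st=robot.get_state();print(hit,st['time'],st['ee_pos'],st['opening'],st['grasp_force'],st['force'],st['qpos'])
np.save('ciw2.npy',robot.camera_info('wrist'),allow_pickle=True)
save('wrist','w2',None,1.4); save('side','sd2',(240,200,420,335),4.4)
E
```

```text
[ 0.46437758 -0.29273085  0.05      ] [ 0.49677023 -0.18822123  0.004     ] 0.10941455711942458 72.77923056960474
False
7.9167 [ 0.46433383 -0.29272129  0.02699568] 0.031918445655165203 29.911486208438873 [-0.65741392  0.32686034  0.00089485]
True 11.3667 [ 0.49338193 -0.07649827  0.02648273] 0.03189730113043713 29.964287281036377 [0.40223441 0.13587357 0.86631347] [-0.38846618  0.56975399  0.59292896  2.07557103 -0.52526059  0.64526091
  0.45837761]
```

View pics/w2.png

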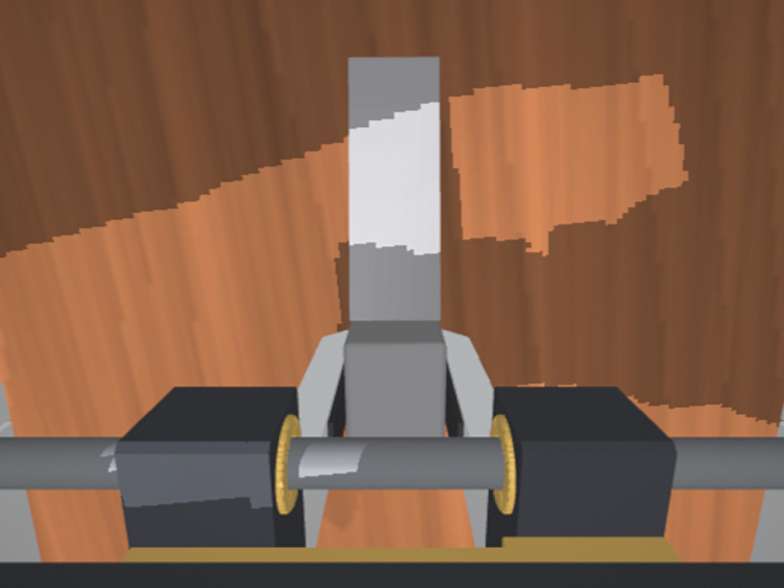

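View pics/sd2.png

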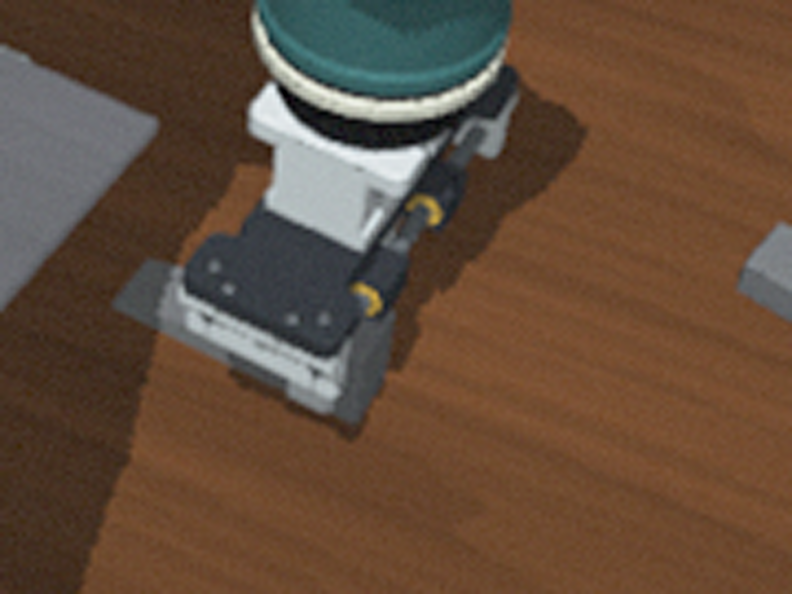

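The wedge lies flat on the desk, contacting at TCP z = 26.5 mm, and is held straight. In the wrist view its nose is at (393.5,57). In the side crop the nose corners are (145,260)/(115,305), and the lip edge runs from corner (157,125) to (0,310).

```bash
python3 - <<'E'
from h import *
ci=np.load('ciw2.npy',allow_pickle=True).item();D=robot.camera_info('side')
L=np.array([.5081,.0677]);dy=np.radians(84.1);ux=np.array([np.cos(dy),np.sin(dy)]);uy=np.array([-ux[1],ux[0]])
f=lambda p:((p[:2]-L)@ux*1000,(p[:2]-L)@uy*1000)
d=lambda u,v:(240+u/4.4-.4,200+v/4.4-.4)
st=robot.get_state();tcp=np.array(st['ee_pos'])
print('tcp',f(tcp),'nose wrist',f(ray(ci,np.array([393.5,57])/1.4,.004)))
print('nose side',f(ray(D,d(145,260),.004)),f(ray(D,d(115,305),.004)))
print('lip side',f(ray(D,d(157,123),.022)),f(ray(D,d(2,306),.022)))
x0=f(tcp)[0];z=tcp[2]
for n in(20,34):   # nose past lip, assuming nose = tcp+110
    p=L+ux*(n-110)/1000
    h=robot.move_linear([p[0],p[1],z],velocity=.04,threshold=10)
    robot.pause(.15);st=robot.get_state();F=np.array(st['force'])
    print(n,h,st['time'],'tcp x',round(f(np.array(st['ee_pos']))[0],2),'Fx',round(F[:2]@ux,2),'Fy',round(F[:2]@uy,2),'Fz',round(F[2],2))
save('side','sd3',(200,180,360,300),5)
E
```

```text
tcp (np.float64(-144.9571045736038), np.float64(-0.09728106748361816)) nose wrist (np.float64(-35.78291068549177), np.float64(-0.3388163761520825))
nose side (np.float64(-36.61934572349716), np.float64(-13.934658057450129)) (np.float64(-39.297549843422765), np.float64(17.376458379548545))
lip side (np.float64(-1.437568981388518), np.float64(-81.40234773604554)) (np.float64(-3.17899919010118), np.float64(58.14469473685437))
20 False 13.1417 tcp x -89.96 Fx 1.76 Fy -0.15 Fz 1.37
34 False 13.7917 tcp x -75.92 Fx 1.23 Fy 0.33 Fz 1.26
```

View pics/sd3.png

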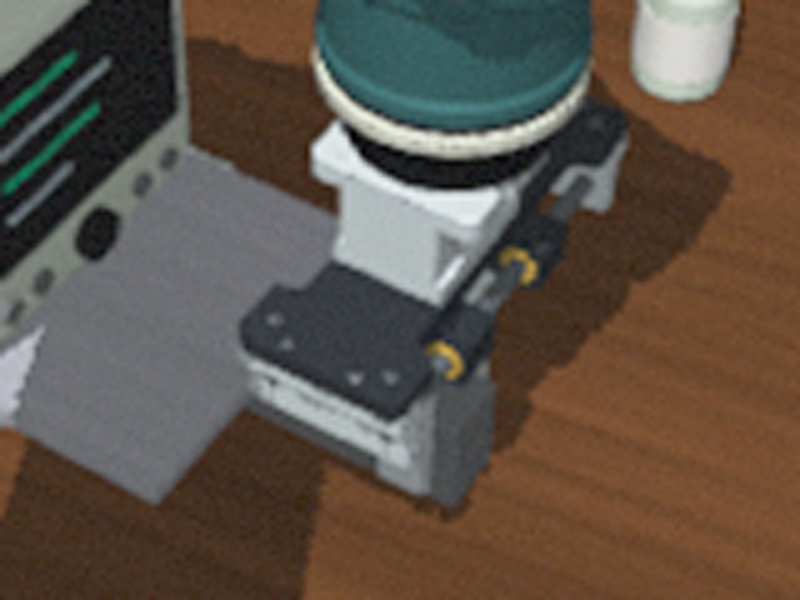

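The nose is under the lip, clear of everything, with no contact force yet. I'll step in and use the force rise to find first contact.

```bash
python3 - <<'E'
from h import *
L=np.array([.5081,.0677]);dy=np.radians(84.1);ux=np.array([np.cos(dy),np.sin(dy)]);uy=np.array([-ux[1],ux[0]])
z=robot.get_state()['ee_pos'][2]
for n in range(36,52,1):
    p=L+ux*(n-110)/1000
    robot.move_linear([p[0],p[1],z],velocity=.02)
    st=robot.get_state();F=np.array(st['force'])
    print(n,round(st['time'],2),'x',round((np.array(st['ee_pos'])[:2]-L)@ux*1000+110,2),'F',(F[:2]@ux).round(2),(F[:2]@uy).round(2),F[2].round(2),'z',np.round(st['ee_pos'][2]*1000,2))
    if F[:2]@ux<-25: break
E
```

```text
36 14.09 x 35.93 F -0.98 0.5 1.76 z 26.48
37 14.34 x 36.95 F -1.37 0.72 1.25 z 26.46
38 14.59 x 38.08 F -1.57 -0.09 1.05 z 26.48
39 14.84 x 39.11 F -0.57 -0.26 1.19 z 26.5
40 15.09 x 40.11 F 0.45 0.41 1.62 z 26.49
41 15.34 x 41.12 F -0.96 0.69 1.55 z 26.47
42 15.59 x 42.09 F -0.93 0.42 1.67 z 26.47
43 15.84 x 42.74 F -3.91 0.49 2.56 z 26.48
44 16.09 x 43.48 F -5.71 0.55 2.17 z 26.48
45 16.34 x 44.35 F -6.65 0.51 1.64 z 26.47
46 16.59 x 45.28 F -7.36 -0.5 1.69 z 26.49
47 16.84 x 46.31 F -6.74 -0.63 2.89 z 26.49
48 17.09 x 47.34 F -6.86 0.5 1.85 z 26.48
49 17.34 x 48.33 F -6.9 0.76 1.33 z 26.49
50 17.59 x 49.32 F -7.39 -0.66 2.66 z 26.47
51 17.84 x 50.31 F -6.43 0.77 0.96 z 26.51
```

Contact came at 42.5-43 mm, and the force then levelled off at about 7 N, so the lip is lifting. For 4 mm of lift I'll go to about 59.5 and check the tilt by comparing monitor pixels before and after.

```bash
python3 - <<'E'
from h import *
L=np.array([.5081,.0677]);dy=np.radians(84.1);ux=np.array([np.cos(dy),np.sin(dy)]);uy=np.array([-ux[1],ux[0]])
z=robot.get_state()['ee_pos'][2]
p=L+ux*(60.1-110)/1000
robot.move_linear([p[0],p[1],z],velocity=.02); robot.pause(.3)
st=robot.get_state();F=np.array(st['force'])
print(round(st['time'],2),'x',round((np.array(st['ee_pos'])[:2]-L)@ux*1000+110,2),'F',(F[:2]@ux).round(2),(F[:2]@uy).round(2),F[2].round(2),st['ee_pos'],st['grasp_force'],st['opening'])
save('side','sd4',(140,110,300,285),3.4); save('wrist','w4',None,1.4); save('scene','sc4')
# expected pixel motion of monitor points for 4 mm lift (theta=.0182) vs measured phase shift / LK
th=4/220.
H=np.r_[L+ux*.220,.018]
def rot(P):
    r=P-H;a=r[:2]@ux;b=r[:2]@uy;h=r[2];c,s=np.cos(th),np.sin(th)
    # lip side a<0 rises
    a2,h2=a*c+h*s, -a*s+h*c
    return H+np.r_[ux*a2+uy*b,h2]
for nm,old in(('side','sd3'),('scene','scene0')):
    ci=robot.camera_info(nm)
    A=cv2.imread(f'pics/{old}_raw.png',0);B=cv2.imread(f'pics/{dict(side="sd4",scene="sc4")[nm]}_raw.png',0)
    M=np.zeros_like(A)
    top=[np.r_[L+ux*x+uy*y,zz] for x in(.095,.19) for y in(-.08,.08) for zz in(.06,.2)]
    q=proj(ci,top);a,b=q.min(0).astype(int),q.max(0).astype(int);M[a[1]:b[1],a[0]:b[0]]=255
    pts=cv2.goodFeaturesToTrack(A,60,.05,5,mask=M)
    n,s,e=cv2.calcOpticalFlowPyrLK(A,B,pts,None,winSize=(15,15),maxLevel=1)
    k=(s.ravel()==1); d=(n-pts).reshape(-1,2)[k]; P=pts.reshape(-1,2)[k]
    if nm=='side':  # front-face points: intersect ray with screen plane, fit theta
        R=cv2.Rodrigues(np.array(ci['rvec'],float))[0];c=-R.T@np.array(ci['tvec']).ravel()
        o=[]
        for uv,dd in zip(P,d):
            v=R.T@np.array([(uv[0]-ci['cx'])/ci['fx'],(uv[1]-ci['cy'])/ci['fy'],1])
            X=c+v*(((L+ux*.095)-c[:2])@ux)/(v[:2]@ux)
            g=(proj(ci,rot(X))-proj(ci,X))[0]
            if .03<X[2]<.21 and abs((X[:2]-L)@uy)<.082: o.append((dd@g)/(g@g)*4)
        print('lift mm est',np.median(o),np.percentile(o,[25,75]),len(o))
    print(nm,'flow median',np.median(d,0),'expected',np.median(proj(ci,[rot(t) for t in top])-q,0))
E
```

```text
18.75 x 59.74 F -4.36 -0.24 1.36 [0.50293649 0.01770266 0.02649325] 29.964791536331177 0.031561946251654184
lift mm est 4.302911343977495 [4.04075531 4.55254085] 19
side flow median [-0.89920044 -0.7858963 ] expected [-0.83891603 -0.84070943]
scene flow median [ 0.7611084  -0.31389618] expected [ 0.70849645 -0.34191358]
```

View pics/w4.png

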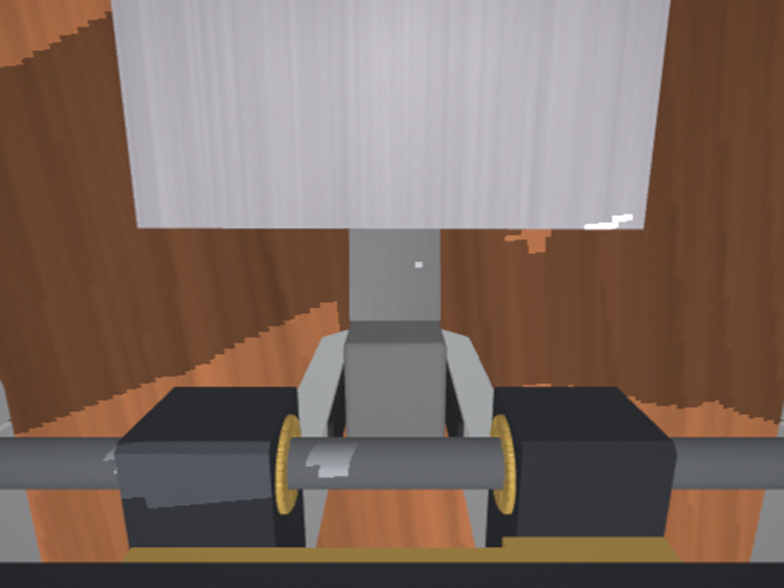

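The wedge is straight and centred, and hasn't slipped: the block is still at (345-445, 342) and the lip edge is level at row 228. The images give a lift of about 4.3 mm and the geometry about 4.2 mm. I'm handing it in.

```bash
python3 -c "
from h import *
robot.pause(.3);print(np.abs(robot.get_state()['joint_vel']).max());print(robot.sign_off())"
```

```text
0.002290018784443891
the job is handed in; nothing more can be done
None
```

The job is handed in: the wedge is flat on the desk and straight under the lip, with the lip raised about 4 mm (my estimate from the images and geometry), and the arm is still gripping it and holding it motionless.

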